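Clamp the re-glued parts drawer

ROBOT

A 6-joint arm with a two-finger parallel gripper is mounted at the origin on the work surface. World frame = base frame: x ahead of the robot, y to its left, z up, the work surface at z = 0. Lengths are in m, angles in rad, forces in N, time in s.
With the tool pointing down it reaches from about 0.225 to 0.875 m from the base axis. Payload 3.4 kg.
Tool frame: the origin (TCP) lies between the finger pads; the fingertips stand 22 mm ahead of it and the grasp point (between the pads) lies 3 mm ahead of it; z points along the fingers, y is the direction in which the jaws open and shut (so a half turn about z gives the same grasp; the last joint's range is limited). The gripper opens to 85 mm and grips with 20 to 120 N. Pads are 22 mm wide; open, the fingers measure 114 mm over their backs; the gripper's body (76 mm by 85 mm) begins 54 mm behind the grasp point. The pads swing forward as they close: fully open they stand 13 mm farther back than shut.
Start: joints at [1.201, 0.276, 1.505, -0, 1.361, -0.121], TCP at [0.142, 0.557, 0.253] pointing down, gripper open.
Joint ranges: [-2.89, 2.89], [-0.75, 2.08], [0.22, 2.7], [-1.18, 4.32], [0.11, 2.71], [-2.7, 2.7]. Speed limits (rad/s): [2.57, 2.57, 3.14, 3.14, 3.14, 3.14].

INTERFACE

Orientations are given as [roll, pitch, yaw] about the fixed x, y, z axes, in that order (R = Rz(yaw) Ry(pitch) Rx(roll)).
In Python, from workcell import ctrl gives the robot as it stands. Calls block until the motion is done:
- ctrl.move_pose(position, orientation): joint-space move of the TCP to a pose.
- ctrl.servo_line(position, rate=0.15, frame=None): straight line of the TCP; frame=None keeps the orientation; rate is the mean speed in m/s.
- ctrl.move_j(angles): joint-space move.
- ctrl.command_gripper(opening): finger opening in m; the grip force is fixed at half the most; returns when the fingers have stopped.
- ctrl.pause(seconds).
- ctrl.ik(position, orientation): joint angles nearest the present ones, or None.
- ctrl.read_state(): the state.
- ctrl.capture(name): name is "side" or "top"; returns the picture (400x640x3 uint8, red, green, blue); there is no depth.
- ctrl.get_calibration(name): a dict with "mtx" (3x3 intrinsics, pixels), "cam_to_world" (4x4, takes a point from camera to world coordinates). Camera axes: x right, y down, z forward; pixel columns grow to the right and rows downward; lengths in m; the calibration is good to about 2 mm. A picture is of the moment at which its call begins. get_calibration takes no time and is no camera call.
A pose or a line that the arm cannot do raises ctrl.MotionError and nothing moves.
- ctrl.close_job(): hands the job in, once; it reports no verdict.
The state is a dict: "time_s": time; "q": joint angles; "qvel": joint speeds; "joint_torque": joint torques, N m; "ee_pos": TCP position; "tcp_rot": TCP orientation; "ft_force": force on the tool from outside, world axes, zero at the start; "wrist_torque": the same for the moment, N m; "gripper_width": finger opening in m.
Only numpy, scipy, OpenCV 4.12 (cv2) and the standard library are available. Lean on these libraries where they do the work, as an engineer would, in place of code of your own. Each camera call takes 0.05 s, during which the arm holds its last target. There are 200 camera calls.

TASK

The broken front of the clear parts drawer with the orange front has just been glued back on: lift that drawer over and set it down gently, flat on the plywood gluing board and lengthwise between the two yellow rubber pads of the bar clamp (either end first), and let go of it. Then pump the clamp's orange trigger against its grip, letting it spring back between squeezes, until the soft pad of the moving jaw has closed on the drawer and presses it firmly against the other pad, with the rubber clearly squeezed but never squashed flat, as that would crush the drawer. Move the jaw with the trigger only and leave everything else on the table where it is; finish while you are still holding the trigger squeezed, with the drawer clamped.

Things in the scene. Friction and masses are not known exactly. Their poses are not given: they have to be found in the camera images.
- clamp: One-hand bar clamp lying on its side, screwed to a fixed plywood board. Origin on the table surface; x along the bar from the fixed pad's face (x 0) to the moving jaw, y away from the grip, z up. In mm: board x -80..210, y -16..106, top z 12; bar y -16..0, z 31..37; housing x -62..-12, y -24..16, z to 52; body's jaw x -44..-14, y to 90, z to 46; moving jaw behind its pad, z to 52.
- bay (a point): Where the drawer goes: on top of the board (z 12 in the clamp's frame), on the pads' middle line (y 62), 70 mm from the fixed pad's face. Axes as the clamp's: the drawer's length goes along x. Both pads are 36 mm wide (y), at z 18..46. There are 25 to 41 mm more than the drawer's 120 mm between the pads at the start; some slack at either end is enough.
- squeeze_at (a point): Middle of grip and fully squeezed trigger, where two fingers meet round them, closing along the clamp's x: clamp frame x -48.5, y -43, z 35 mm. Fully squeezed they measure 33 mm over both (x -65..-32), at rest 51 mm (x -65..-14). The grip cannot move, so fingers centred here, open over 70 mm, reach the grip just as the trigger is home. Bare table beneath.
- grip_back (a point): Middle of the fixed grip's back face (away from the trigger), clamp frame x -65, y -43, z 35 mm. The black and grey grip is 18 mm thick (x -65..-47), runs from y -21 to -103, z 20..50, free over the bare table (no board beneath).
- trigger: Orange trigger, a lever 12 mm thick and 26 mm high (z 22..48) beside the grip on its +x side, y -20..-80 in the clamp's frame. Origin at its upright hinge inside the body's jaw (clamp frame x -29, y 42, z 35 mm); the lever runs along its own -y.
- trigger_face (a point): Middle of the trigger's front face at the place to squeeze, 85 mm from its hinge; clamp frame x = -14, y = -42, z = 35 mm at rest, x = -32 fully squeezed.
- trigger_pull (a joint): Trigger angle, rad: 0 at rest (springs back), 0.214 fully squeezed (18 mm at the squeezing place, towards the grip). Takes 3 to 5 N at the fingers, 5 N more to move the jaw, 10 N more with the pad at 10 N. Its pawl pulls the bar on the squeeze and clicks back over teeth 4 mm apart: a full squeeze moves the jaw 8 mm (the first 5 to 9), a part squeeze about half the finger travel.
- jaw: The sliding steel bar with the black moving jaw at its far end. Its frame is the clamp's frame shifted by minus jaw_travel along x.
- jaw_travel (a joint): Travel of the bar and its jaw towards the fixed pad, m, 0 (pads 165 mm apart) to 0.068; starts at 0.004 to 0.020. A lock plate (about 10 N of friction) holds it where it stands; pressed harder than that, it gives back a little when the trigger is let go.
- pad: Soft yellow rubber pad on the moving jaw, 15 mm thick, 36 (y) x 26 mm (z 18..44); origin at the middle of its face, axes as the clamp's.
- pad_squeeze (a joint): How far the soft pad is squeezed, m: 0 free, 0.011 squashed flat. It pushes back with 1.9 N per mm (5 mm is about 10 N).
- heel_pad: Fixed yellow pad on the clamp's body, 14 mm thick, 36 x 28 mm; origin at the middle of its face.
- drawer_mid (a point): Centre, 21 mm above the underside, of the drawer to clamp: clear open tub with an orange front at its +x end, 120 long (own x), 58 wide (own y), 42 mm high, walls 3 mm, about 90 g. At its top 5 mm the front has a finger lip, 40 mm wide, 8 mm beyond the 120 mm length; it passes over the pads.
- drawer: The same drawer to clamp, with its origin under the centre of the 120 mm length; axes as drawer_mid.
- spare_a: Bystander: the same kind of drawer with a grey front and brass parts in it. Origin under its centre.
- spare_b: Bystander: drawer with a grey front and blue parts in it. Origin under its centre.
- glue: Bystander: white glue bottle with red cap, 36 mm across, 95 mm high. Origin at its foot.
- carton: Bystander: small carton 110 x 85 x 55 mm. Origin under its centre.
- driver: Bystander: red screwdriver, 180 mm long, lying.
- tape: Bystander: roll of packing tape, 84 mm across, 22 mm high, lying flat.
- relay_box: Bystander: open blue box of metal parts, 100 x 70 x 30 mm. Origin under its centre.

How it is judged:
By the outcome, as a careful person would: the job done as asked, in the order asked, and still so for the second after the job is handed in, while the arm keeps its last pose, push and grip.
It also fails if it takes over 58 s, if anything falls off the work surface, if the arm or the gripper's body presses on something with over 40 N, if the wrist force passes 120 N, or if a joint passes its speed limit or range.

## Working session

There is one attempt and no reset: what is moved stays moved. The work goes in short steps, each a Python script; the robot and the scene stay as the last script left them, time stands still between calls to the robot, and variables do not carry over. Pictures are saved under pics/ and viewed, about 8 in all and at most 12, crops included, and the job is handed in when it is done.

```bash
mkdir -p pics; ls; python3 - <<'E'
from workcell import ctrl
import cv2
for n in("top","side"):
    im=ctrl.capture(n); cv2.imwrite(f"pics/{n}0.png",im[:,:,::-1])
    c=ctrl.get_calibration(n); print(n,c["mtx"],c["cam_to_world"])
s=ctrl.read_state(); print(s)
E
```

```text
pics
top [[473.13181584   0.         332.79720108]
 [  0.         473.13181584 208.5852536 ]
 [  0.           0.           1.        ]] [[-2.32686545e-02 -9.95850823e-01  8.79756069e-02  4.31053480e-01]
 [-9.99727135e-01  2.33592537e-02  3.04455084e-07  1.12838948e-02]
 [-2.05534772e-03 -8.79515944e-02 -9.96122629e-01  1.43953763e+00]
 [ 0.00000000e+00  0.00000000e+00  0.00000000e+00  1.00000000e+00]]
side [[452.30072523   0.         304.49161218]
 [  0.         452.30072523 196.54623331]
 [  0.           0.           1.        ]] [[ 0.83378516 -0.37097878  0.40887291 -0.09540517]
 [-0.55203946 -0.55029021  0.62644482 -0.92839788]
 [-0.00739897 -0.74803438 -0.66361873  1.07276984]
 [ 0.          0.          0.          1.        ]]
{'time_s': 0.1, 'q': array([ 1.20097594e+00,  2.76554050e-01,  1.50599633e+00,  2.14963931e-05,
        1.36072605e+00, -1.21030486e-01]), 'qvel': array([ 0.00026728, -0.00094592, -0.00169776, -0.00010114,  0.00020725,
       -0.00178071]), 'joint_torque': array([-3.26487100e-05, -4.17703664e+01, -2.46404815e+01, -1.64206449e-04,
        6.03713168e-03, -1.61575082e-05]), 'ee_pos': array([0.14143988, 0.55688417, 0.25251754]), 'tcp_rot': array([-3.13992373e+00, -2.24153353e-04,  2.89279806e+00]), 'ft_force': array([0.13724023, 0.26666137, 0.0433199 ]), 'wrist_torque': array([-0.02667949, -0.04145355,  0.03943827]), 'gripper_width': 0.0853686850964198}
```

View pics/top0.png

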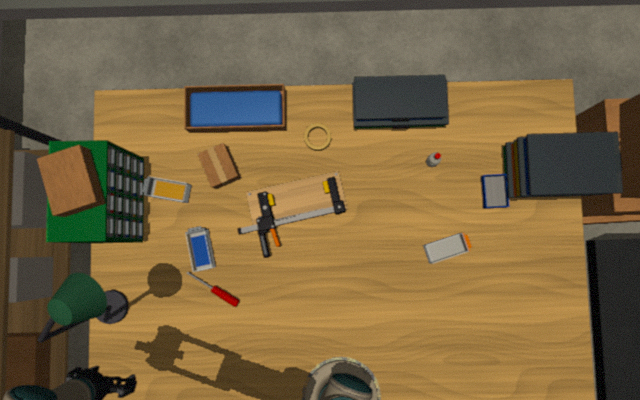

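View pics/side0.png

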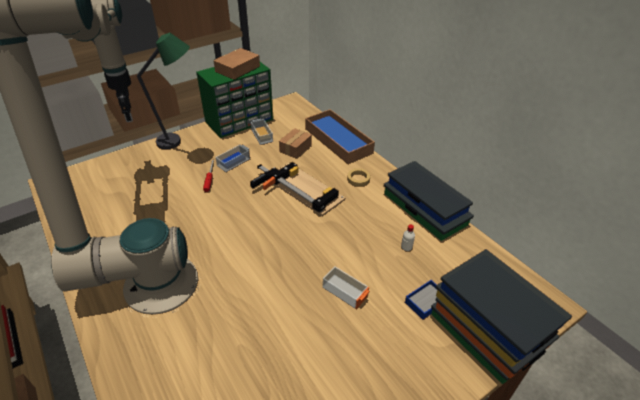

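The top view shows the orange-front drawer at about (447,248) with its front at (467,241). The clamp's fixed jaw is at (267,203), the moving jaw at (333,193) and the trigger at (276,236). The side view agrees with this. I'll enlarge these areas and mask by colour.

```bash
cat > h.py <<'E'
import numpy as np, cv2
from workcell import ctrl
def ray(n,uv):
    c=ctrl.get_calibration(n);T=c["cam_to_world"]
    d=T[:3,:3]@np.linalg.solve(c["mtx"],[uv[0],uv[1],1.]);return T[:3,3],d
def onz(n,uv,z):
    o,d=ray(n,uv);return o+d*(z-o[2])/d[2]
def tri(uvt,uvs):
    A=np.zeros((3,3));b=np.zeros(3);R=[]
    for n,u in(("top",uvt),("side",uvs)):
        o,d=ray(n,u);d=d/np.linalg.norm(d);P=np.eye(3)-np.outer(d,d);A+=P;b+=P@o;R.append((o,P))
    x=np.linalg.solve(A,b);return x,[np.linalg.norm(P@(x-o)) for o,P in R]
def proj(n,p):
    c=ctrl.get_calibration(n);T=c["cam_to_world"];q=c["mtx"]@(T[:3,:3].T@(np.asarray(p)-T[:3,3]));return q[:2]/q[2]
def blobs(im,lo,hi,box,amin=4):
    x0,y0,x1,y1=box;h=cv2.cvtColor(im,cv2.COLOR_RGB2HSV)
    m=np.zeros(im.shape[:2],np.uint8);m[y0:y1,x0:x1]=cv2.inRange(h,lo,hi)[y0:y1,x0:x1]
    n,l,s,c=cv2.connectedComponentsWithStats(m)
    return [(c[i].round(2),s[i].tolist(),l==i) for i in range(1,n) if s[i][4]>=amin]
YEL=((21,190,120),(32,255,255)); ORA=((4,170,120),(16,255,255))
E
python3 - <<'E'
from h import *
t=cv2.imread("pics/top0.png")[:,:,::-1].copy();s=cv2.imread("pics/side0.png")[:,:,::-1].copy()
for n,im,bc,bd in(("top",t,(230,160,360,270),(410,220,490,275)),("side",s,(240,150,360,220),(310,255,385,315))):
    for k,c,b in(("yel",YEL,bc),("ora",ORA,bc),("oraD",ORA,bd)):
        for B in blobs(im,*c,b): print(n,k,B[0],B[1])
f=lambda im,b,w,h:cv2.resize(im[b[1]:b[3],b[0]:b[2]],(w,h),interpolation=cv2.INTER_NEAREST)
a=np.hstack([f(t,(230,165,360,265),520,400),f(t,(415,225,485,275),280,200).repeat(2,0)])
a=np.hstack([f(t,(230,165,360,265),455,350),f(t,(415,225,485,275),345,350*1)])
b=np.hstack([f(s,(240,150,360,220),428,250),f(s,(315,260,385,310),350,250)])
b=np.pad(b,((0,0),(0,22),(0,0)))
cv2.imwrite("pics/crop1.png",np.vstack([a,b])[:,:,::-1])
E
```

```text
top yel [325.63 186.49] [323, 181, 7, 12, 57]
top yel [270.48 199.11] [268, 194, 6, 12, 54]
top ora [274.49 237.24] [270, 229, 10, 18, 82]
top oraD [467.6  241.03] [463, 233, 9, 18, 62]
side ora [268.14 180.98] [263, 177, 12, 9, 43]
side oraD [363.68 294.38] [357, 288, 12, 13, 60]
```

View pics/crop1.png

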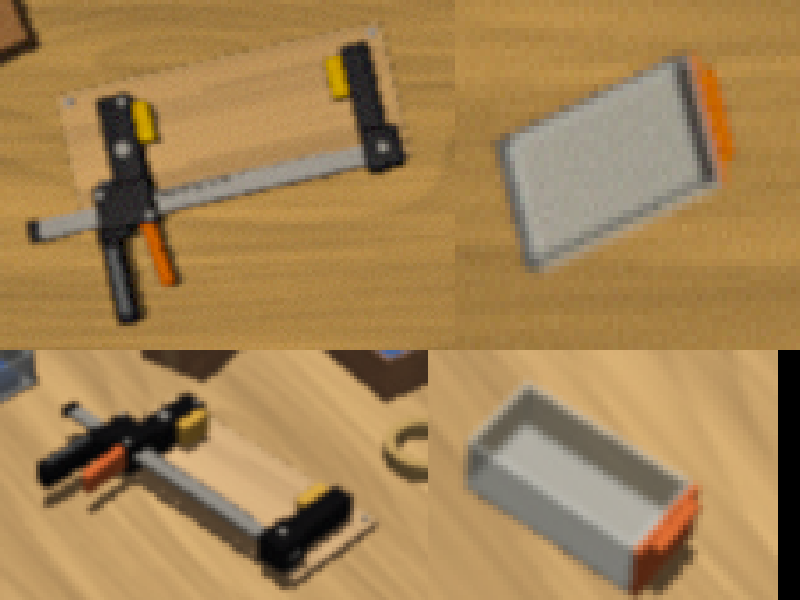

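The crop shows the board corners, the pads, the bar and the drawer rim clearly. Both drawer and clamp have +x pointing to image right and slightly up, so no flip is needed. Next I fit the poses.

```bash
cat >> h.py <<'E'
def fit2(P,W):
    P=np.array(P,float);W=np.array(W,float);pc,wc=P.mean(0),W.mean(0);p,w=P-pc,W-wc
    a=np.arctan2((p[:,0]*w[:,1]-p[:,1]*w[:,0]).sum(),(p*w).sum())
    R=np.array([[np.cos(a),-np.sin(a)],[np.sin(a),np.cos(a)]]);t=wc-R@pc
    return a,t,W-(P@R.T+t)
E
python3 - <<'E'
from h import *
c=lambda x,y:(230+x/3.5-.5,165+y/3.5-.5)
pts=[("corner-+",c(61,98),(-80,106),12),("corner++",c(381,27),(210,106),12),("corner+-",c(407,135),(210,-16),12),("heel",(270.5,199.1),(-7,62),45)]
W=[onz("top",u,z/1e3)[:2]*1e3 for _,u,_,z in pts]
a,t,r=fit2([p[2] for p in pts],W);print("clamp",np.degrees(a),t,"\n",r.round(1))
R=np.array([[np.cos(a),-np.sin(a)],[np.sin(a),np.cos(a)]])
loc=lambda w:R.T@(np.array(w)-t)
print("pad mid local",loc(onz("top",(325.63,186.49),.043)[:2]*1e3),"trigger",loc(onz("top",(274.49,237.24),.045)[:2]*1e3))
gx=[ "grip end",loc(onz("top",c(128,318),.05)[:2]*1e3)];print(gx)
# side check
g=lambda x,y:(240+x/3.567-.5,150+(y-350)/3.571-.5)
print("side board corner +-,++", loc(onz("side",g(375,519),.012)[:2]*1e3),"heel top",loc(onz("side",g(192,415),.046)[:2]*1e3),"pad top",loc(onz("side",g(315,495),.044)[:2]*1e3))
d=lambda x,y:(315+(x-428)/5-.5,260+(y-350)/5-.5)
D=[onz("side",d(*p),.042)[:2]*1e3 for p in((530,386),(468,441),(635,545),(690,485))]
L=[(-60,29),(-60,-29),(60,-29),(60,29)]
a,t,r=fit2(L,D);print("drawer side",np.degrees(a),t,r.round(1).tolist())
e=lambda x,y:(415+(x-455)/4.93-.5,225+y/7-.5)
for z in(0,.042):
  T=[onz("top",e(*p),k)[:2]*1e3 for p,k in(((502,143),z),((537,268),z),((720,187),.042),((690,57),.042))]
  a,t,r=fit2(L,T);print("drawer top",np.degrees(a),t,r.round(1).tolist())
print("lip",onz("top",(467.6,241.03),.035))
E
```

```text
clamp -76.65674037621264 [528.05919377 173.51681773] 
 [[ -0.4  -4.8]
 [-11.6  -1.9]
 [ 12.    6. ]
 [  0.    0.7]]
pad mid local [160.02312881  57.43673813] trigger [-23.61116453 -50.39193351]
['grip end', array([-59.70247467, -95.75604125])]
side board corner +-,++ [209.94456598 100.98830343] heel top [-8.66353103 67.30116225] pad top [166.22177644  59.60412957]
drawer side -73.27768048590337 [ 432.9310021  -322.98408285] [[-0.6, -5.3], [1.7, -1.4], [1.9, 4.4], [-2.9, 2.3]]
drawer top -72.43994539299817 [ 430.38444765 -324.34284089] [[1.2, -4.4], [2.2, -6.1], [-1.5, 6.4], [-1.8, 4.2]]
drawer top -73.62829268380999 [ 430.63401415 -320.20456979] [[-0.8, -0.3], [2.2, -2.7], [-0.4, 2.0], [-1.1, 1.0]]
lip [ 0.44934115 -0.38544497  0.035     ]
```

The (+,−) board corner is hidden behind the jaw foot, so I'm dropping it and refitting with the bar line as a check.

```bash
python3 - <<'E'
from h import *
c=lambda x,y:(230+x/3.5-.5,165+y/3.5-.5)
g=lambda x,y:(240+x/3.567-.5,150+(y-350)/3.571-.5)
pts=[("top",c(61,98),(-80,106),12),("top",c(381,27),(210,106),12),("top",(270.5,199.1),(-7,62),45),("side",g(375,519),(210,106),12)]
W=[onz(n,u,z/1e3)[:2]*1e3 for n,u,_,z in pts]
a,t,r=fit2([p[2] for p in pts],W);print("clamp",np.degrees(a),t,"\n",r.round(1))
R=np.array([[np.cos(a),-np.sin(a)],[np.sin(a),np.cos(a)]])
L=lambda n,u,z:(R.T@(onz(n,u,z)[:2]*1e3-t)).round(1)
print("pad",L("top",(325.63,186.49),.043),L("side",g(315,495),.044))
print("heel side",L("side",g(192,415),.046))
print("bar (y-8)",L("top",c(165,201),.037),L("top",c(350,160),.037))
print("trigger top",L("top",(274.49,237.24),.045),"tip",L("top",c(170,284),.048),"grip end",L("top",c(130,320),.05))
im=cv2.cvtColor(cv2.imread("pics/top0.png"),cv2.COLOR_BGR2GRAY)
np.set_printoptions(linewidth=200)
E
```

```text
clamp -78.31569949488208 [525.58667545 174.94076952] 
 [[-0.9 -3.7]
 [-3.9  1. ]
 [ 1.9  0.9]
 [ 2.9  1.8]]
pad [160.2  64.2] [166.3  66.5]
heel side [-8.7 69.2]
bar (y-8) [-5.2 -5.6] [155.6  -6.9]
trigger top [-20.2 -48.9] tip [-14.9 -75.5] grip end [-53.7 -97.3]
```

```bash
cat >> h.py <<'E'
CA=np.radians(-78.5);CT=np.array([.5275,.1753]);CR=np.array([[np.cos(CA),-np.sin(CA)],[np.sin(CA),np.cos(CA)]])
def cl(x,y,z): return np.r_[CT+CR@(np.array([x,y])/1e3),z/1e3]
def uncl(p): return CR.T@(np.asarray(p)[:2]-CT)*1e3
def snap(k):
    o=[]
    for n in("top","side"):
        im=ctrl.capture(n);cv2.imwrite(f"pics/{n}{k}.png",im[:,:,::-1]);o.append(im)
    return o
E
python3 - <<'E'
from h import *
s=lambda:(lambda q:print(round(q["time_s"],2),q["ee_pos"].round(4),q["tcp_rot"].round(3),q["ft_force"].round(1),round(q["gripper_width"],4)))(ctrl.read_state())
yaw=np.radians(-73.3+180)
d=np.array([.432,-.3215])
ctrl.move_pose([*d,.14],[np.pi,0,yaw]);s()
ctrl.servo_line([*d,.031],rate=.12);s()
ctrl.command_gripper(.0);s()
ctrl.servo_line([*d,.23],rate=.2);s()
t,sd=snap(1)
u,v=proj("top",[*d,.22]).astype(int);u2,v2=proj("side",[*d,.22]).astype(int)
a=[cv2.resize(i[max(y-60,0):y+60,x-60:x+60],(400,400),interpolation=cv2.INTER_NEAREST) for i,x,y in((t,u,v),(sd,u2,v2))]
cv2.imwrite("pics/c2.png",np.hstack(a)[:,:,::-1])
E
```

```text
3.36 [ 0.4325 -0.3209  0.1401] [3.141 0.    1.863] [ 0.5 -0.1 -0.1] 0.0857
4.42 [ 0.4325 -0.3219  0.0316] [3.141e+00 1.000e-03 1.862e+00] [1.2 0.5 0.1] 0.0854
4.79 [ 0.4325 -0.322   0.032 ] [3.141e+00 2.000e-03 1.862e+00] [0.5 0.7 6.1] 0.0572
5.93 [ 0.4313 -0.3208  0.2287] [-3.140e+00 -2.000e-03  1.862e+00] [ 0.4 -0.3 -1.2] 0.057
```

View pics/c2.png

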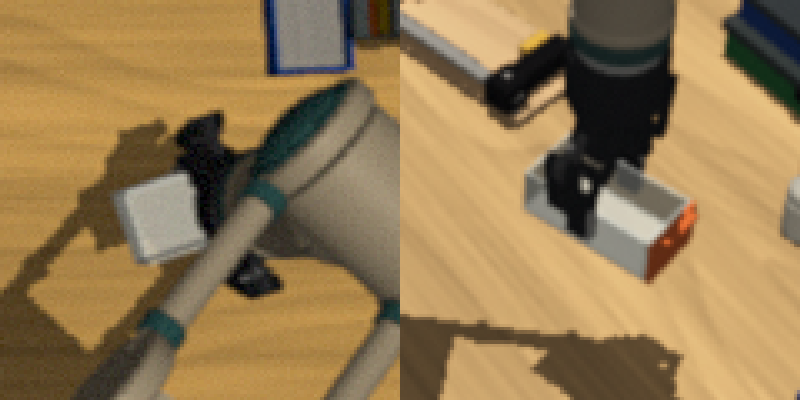

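The drawer is held level (width 57 mm), with the fingers near mid-length. In the side crop the orange front's lower near corner is at (647,281) and the back near rim corner at (525,180). I check the offset along the drawer against those, then carry it over.

```bash
cat > go.py <<'E'
from h import *
d=np.array([.432,-.3215]);u2,v2=proj("side",[*d,.22]).astype(int)
ee=np.array([.4313,-.3208]);a=np.radians(1.862*57.29578-180);R=np.array([[np.cos(a),-np.sin(a)],[np.sin(a),np.cos(a)]])
px=lambda x,y:(u2-60+(x-400)/3.3333-.5,v2-60+y/3.3333-.5)
zb=.1975
for n,p,z in(("front near bottom (60,-29)",(647,281),zb),("back near rim (-60,-29)",(525,180),zb+.042),("back far rim(-60,29)",(575,136),zb+.042),("lip end far (~66,20)",(697,204),zb+.042)):
    print(n,(R.T@(onz("side",px(*p),z)[:2]-ee)*1e3).round(1))
E
python3 go.py
```

```text
front near bottom (60,-29) [ 60.6 -25.3]
back near rim (-60,-29) [-50.7 -33.1]
back far rim(-60,29) [-49.8  29.9]
lip end far (~66,20) [64.7 29.3]
```

```bash
python3 - <<'E'
from h import *
s=lambda:(lambda q:print(round(q["time_s"],2),q["ee_pos"].round(4),q["tcp_rot"].round(3),q["ft_force"].round(1),round(q["gripper_width"],4)))(ctrl.read_state())
p=cl(69,62,0)[:2];yaw=CA+np.pi
ctrl.move_pose([*p,.2],[np.pi,0,yaw]);s()
ctrl.servo_line([*p,.095],rate=.15);s()
t,sd=snap(2)
u,v=proj("top",[*p,.05]).astype(int);u2,v2=proj("side",[*p,.06]).astype(int)
print(u,v,u2,v2)
a=[cv2.resize(i[max(y-50,0):y+50,x-50:x+50],(400,400),interpolation=cv2.INTER_NEAREST) for i,x,y in((t,u,v),(sd,u2,v2))]
cv2.imwrite("pics/c3.png",np.hstack(a)[:,:,::-1])
E
```

```text
7.77 [0.6022 0.1189 0.2001] [3.142e+00 1.000e-03 1.770e+00] [ 0.2  0.1 -0.3] 0.0574
8.62 [0.6029 0.1198 0.0958] [3.14  0.    1.771] [-0.3  0.6 -0.6] 0.0571
295 193 307 174
```

View pics/c3.png

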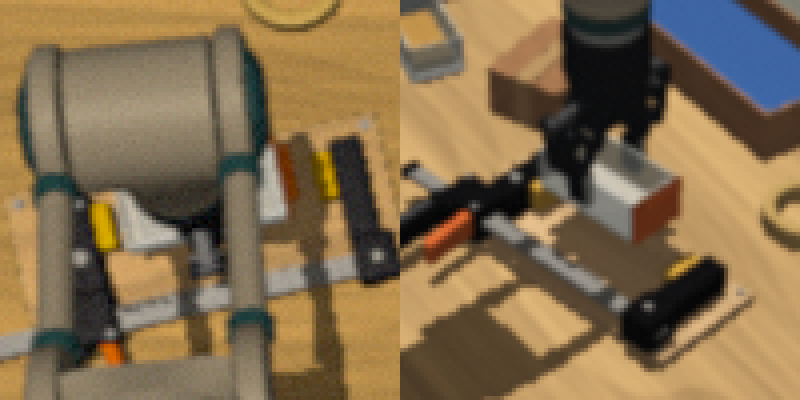

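The top crop shows the drawer between the yellow pads: heel edge near (120,225), drawer rear rim at (122,235), front edge near (296,165) and moving pad's left edge at (316,175). I convert those to clamp coordinates.

```bash
python3 - <<'E'
from h import *
px=lambda x,y:(295-50+x/4-.5,193-50+y/4-.5)
sx=lambda x,y:(307-50+(x-400)/4-.5,174-50+y/4-.5)
zb=.0955-.032
for n,f,p,z in(("rear rim near corner(-60,-29)","t",(130,253),zb+.042),("front rim near (60,-29)","t",(287,218),zb+.042),("lip far end","t",(297,170),zb+.039),
 ("heel near right","t",(120,249),.046),("heel centroid","t",(106,228),.045),("pad left near","t",(316,200),.044),("pad centroid","t",(327,176),.044),
 ("front near bottom","s",(634,243),zb),("front far rim","s",(681,178),zb+.042),("front near rim","s",(632,205),zb+.042)):
    n2="top" if f=="t" else "side"
    print(n,uncl(onz(n2,px(*p) if f=="t" else sx(*p),z)).round(1))
E
```

```text
rear rim near corner(-60,-29) [12.7 31.2]
front rim near (60,-29) [126.5  30.8]
lip far end [141.   63.2]
heel near right [ 0.3 42.9]
heel centroid [-6.6 60.6]
pad left near [149.8  46.5]
pad centroid [161.7  62.2]
front near bottom [128.3  39.8]
front far rim [131.   95.2]
front near rim [126.6  38.6]
```

The drawer sits at x≈10–130, y≈62 in the clamp frame, which matches the bay. Lowering it gently.

```bash
python3 - <<'E'
from h import *
s=lambda:(lambda q:print(round(q["time_s"],2),q["ee_pos"].round(4),q["ft_force"].round(1),round(q["gripper_width"],4)))(ctrl.read_state())
p=cl(69,62,0)[:2]
ctrl.servo_line([*p,.049],rate=.08);s();f0=ctrl.read_state()["ft_force"][2]
for z in np.arange(.0475,.040,-.001):
    ctrl.servo_line([*p,z],rate=.02);f=ctrl.read_state()["ft_force"][2]
    if f-f0>2.: break
s()
ctrl.command_gripper(.076);s()
ctrl.servo_line([*p,.15],rate=.15);s()
q=cl(-48.5,-43,0)[:2];yaw=CA+np.pi/2
print(q,[ (np.round(ctrl.ik([*q,.13],[np.pi,0,y]),2) if ctrl.ik([*q,.13],[np.pi,0,y]) is not None else None) for y in(yaw,yaw+np.pi)])
ctrl.move_pose([*q,.14],[np.pi,0,yaw+np.pi]);s()
ctrl.command_gripper(.085)
t,sd=snap(3)
a=[cv2.resize(t[155:265,230:360],(473,400),interpolation=cv2.INTER_NEAREST),cv2.resize(sd[120:220,240:320],(320,400),interpolation=cv2.INTER_NEAREST)]
cv2.imwrite("pics/c4.png",np.hstack(a)[:,:,::-1])
for k in("yel","ora"):
    for n,im,b in(("top",t,(230,160,360,270)),("side",sd,(240,150,360,220))):
        for B in blobs(im,*(YEL if k=="yel" else ORA),b): print(n,k,B[0],B[1])
E
```

```text
9.44 [0.6023 0.1201 0.0491] [ 0.2  0.4 -0.7] 0.0573
10.69 [0.6022 0.1201 0.044 ] [-0.8  0.   4. ] 0.057
11.02 [0.602  0.12   0.0433] [-0.1 -0.1 -0.5] 0.0763
11.88 [0.6013 0.12   0.1491] [ 0.2 -0.4  0.2] 0.0761
[0.47569389 0.21425353] [array([ 0.29,  0.3 ,  1.81, -0.  ,  1.04,  1.66]), array([ 0.29,  0.3 ,  1.81,  0.  ,  1.04, -1.48])]
13.11 [0.4759 0.2141 0.1396] [ 0.   0.3 -0.7] 0.0759
top yel [325.72 186.58] [323, 181, 7, 12, 57]
top yel [270.54 199.21] [268, 194, 6, 12, 56]
top ora [317.05 188.46] [314, 181, 6, 17, 41]
side ora [321.33 184.26] [316, 181, 10, 7, 27]
```

View pics/c4.png

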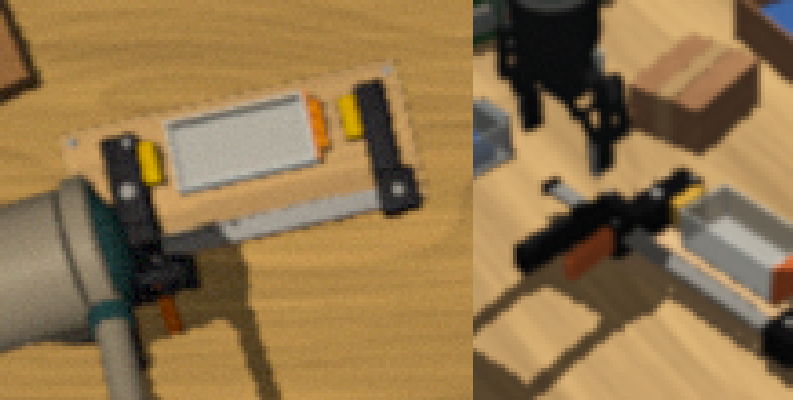

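The drawer is flat on the board, let go and straight between the pads, with both pads and the drawer front visible from the top in this arm pose. Now going round the grip and trigger for a first squeeze, using the force reading and the pad blob as monitors.

```bash
cat >> h.py <<'E'
def meas(k=None):
    "pad distance from heel pad (centroids, mm), trigger etc."
    im=ctrl.capture("top")
    if k: cv2.imwrite(f"pics/top{k}.png",im[:,:,::-1])
    Y=sorted([b for b in blobs(im,*YEL,(230,160,360,250),8)],key=lambda b:b[0][0])
    h=cv2.cvtColor(im,cv2.COLOR_RGB2HSV).astype(float)
    out=[]
    for b in Y: out.append((uncl(onz("top",b[0],.045)).round(1).tolist(),b[1][2:]))
    o=[(uncl(onz("top",b[0],.045)).round(1).tolist(),b[1][4]) for b in blobs(im,*ORA,(285,160,345,220),8)]
    return out,o
def st(tag=""):
    q=ctrl.read_state();f=q["ft_force"];fc=CR.T@f[:2]
    print(tag,round(q["time_s"],2),"w",round(q["gripper_width"]*1e3,1),"F clamp x,y,z",fc.round(1),round(f[2],1),"tcp",uncl(q["ee_pos"]).round(1),round(q["ee_pos"][2]*1e3,1),flush=True)
E
python3 - <<'E'
from h import *
q=cl(-48.5,-43,0)[:2]
print(meas())
ctrl.servo_line([*q,.034],rate=.12);st("down")
for w in(.070,.060,.050,.042,.036):
    ctrl.command_gripper(w);st(w)
print(meas())
E
```

```text
([([-7.5, 61.2], [7, 12, 58]), ([160.1, 62.0], [7, 12, 59])], [([133.9, 63.1], 43)])
down 14.55 w 85.2 F clamp x,y,z [0.4 0.4] 0.1 tcp [-48.5 -42.4] 34.5
0.07 14.86 w 69.6 F clamp x,y,z [3.1 0.3] 1.7 tcp [-48.1 -42.3] 34.7
0.06 15.12 w 60.1 F clamp x,y,z [ 6.  -0.7] 5.0 tcp [-47.5 -42.5] 34.6
0.05 15.38 w 49.9 F clamp x,y,z [ 6.7 -0.3] 5.0 tcp [-47.5 -42.6] 34.5
0.042 15.62 w 41.9 F clamp x,y,z [ 9. -1.] 5.3 tcp [-47.  -42.7] 34.7
0.036 15.88 w 35.9 F clamp x,y,z [ 7.1 -0.2] 5.8 tcp [-47.4 -42.7] 34.6
([([-7.9, 61.7], [6, 12, 55]), ([153.8, 61.7], [7, 12, 56])], [([134.1, 67.8], 32)])
```

```bash
python3 - <<'E'
from h import *
for i in range(2):
    ctrl.command_gripper(.076);st("rel")
    ctrl.command_gripper(.045);st("half");ctrl.command_gripper(.0345);st("sq");print(meas("a%d"%i))
E
```

```text
rel 16.39 w 76.1 F clamp x,y,z [-0.4 -0.4] -0.2 tcp [-48.9 -43.2] 33.9
half 16.8 w 45.1 F clamp x,y,z [ 5.9 -0.8] 3.8 tcp [-47.3 -42.9] 34.4
sq 17.07 w 34.9 F clamp x,y,z [ 5.6 -0.6] 3.8 tcp [-47.8 -42.9] 34.4
([([-7.7, 61.7], [6, 12, 56]), ([147.0, 62.3], [7, 12, 58])], [([131.9, 58.6], 23)])
rel 17.61 w 76.5 F clamp x,y,z [-0.3  0.1] -0.4 tcp [-48.9 -43.1] 33.9
half 18.02 w 45.2 F clamp x,y,z [ 6.1 -1. ] 4.0 tcp [-47.3 -42.9] 34.4
sq 18.29 w 34.6 F clamp x,y,z [ 5.4 -0.6] 4.5 tcp [-47.8 -42.8] 34.4
([([-7.9, 61.7], [6, 12, 55]), ([142.9, 61.8], [5, 12, 34])], [([132.1, 63.2], 16)])
```

```bash
cat >> h.py <<'E'
def jaw(im):
    b=max(blobs(im,(0,0,0),(179,255,58),(300,160,360,225),30),key=lambda b:b[1][4])
    return uncl(onz("top",b[0],.052)).round(1).tolist(),b[1]
E
python3 - <<'E'
from h import *
for k in("0","3","a0","a1"): print(k,jaw(cv2.imread(f"pics/top{k}.png")[:,:,::-1].copy()))
ctrl.command_gripper(.076);st("rel")
ctrl.command_gripper(.045);st("half");ctrl.command_gripper(.0345);st("sq")
print(meas("a2"),jaw(cv2.imread("pics/topa2.png")[:,:,::-1].copy()))
t=cv2.imread("pics/topa2.png");sd=ctrl.capture("side")[:,:,::-1]
cv2.imwrite("pics/c5.png",np.hstack([cv2.resize(t[155:265,230:360],(473,400),interpolation=cv2.INTER_NEAREST),cv2.resize(sd[140:220,280:344],(320,400),interpolation=cv2.INTER_NEAREST)]))
E
```

```text
0 ([181.3, 27.8], [328, 178, 17, 36, 269])
3 ([181.5, 27.4], [328, 178, 17, 36, 263])
a0 ([169.2, 27.5], [324, 179, 17, 36, 266])
a1 ([161.5, 27.3], [321, 179, 18, 36, 263])
rel 18.82 w 76.1 F clamp x,y,z [0.4 0. ] 0.1 tcp [-48.9 -43.1] 33.9
half 19.23 w 45.2 F clamp x,y,z [ 7.  -0.6] 4.5 tcp [-47.3 -42.8] 34.5
sq 19.51 w 34.6 F clamp x,y,z [ 5.5 -0.2] 4.1 tcp [-47.8 -42.8] 34.4
([([-7.9, 61.7], [6, 12, 55]), ([135.7, 63.4], [4, 12, 28])], [([125.4, 81.8], 8), ([125.5, 55.7], 24)]) ([153.7, 27.9], [319, 180, 17, 36, 260])
```

View pics/c5.png

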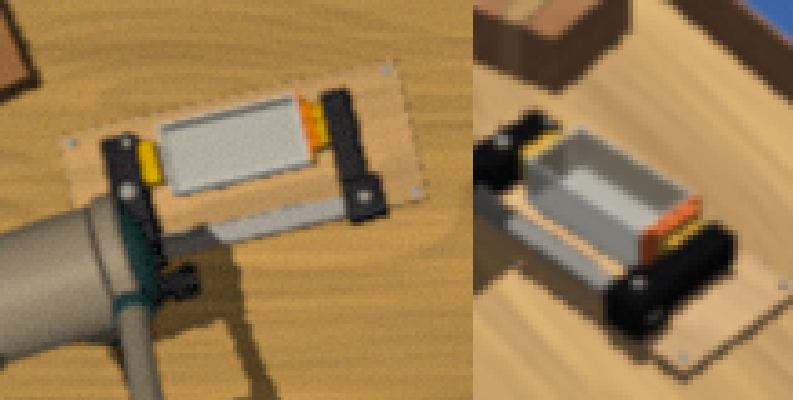

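Pad has reached the drawer and pushed it close to the heel pad; the drawer is straight. The jaw moves 7.7 mm per squeeze, and travel is now about 39 mm of the 45 mm needed for contact. The next squeeze goes in steps, watching force.

```bash
cat >> h.py <<'E'
def jm(k):
    im=ctrl.capture("top");cv2.imwrite(f"pics/top{k}.png",im[:,:,::-1]);j=jaw(im)[0][0];print("jaw",j,"travel",round(11.7+181.4-j,1),flush=True)
def stepsq(ws,k,fmax=18):
    for w in ws:
        ctrl.command_gripper(w);ctrl.pause(.1);st(w)
        q=ctrl.read_state()
        if (CR.T@q["ft_force"][:2])[0]>fmax: break
    jm(k)
E
python3 - <<'E'
from h import *
ctrl.command_gripper(.076);jm("b0")
stepsq((.062,.054,.046,.040,.037,.0345),"b1")
E
```

```text
jaw 153.6 travel 39.5
0.062 20.53 w 62.2 F clamp x,y,z [ 4.5 -0.9] 2.5 tcp [-48.  -42.8] 34.1
0.054 20.88 w 53.5 F clamp x,y,z [6.8 0.3] 4.0 tcp [-47.7 -42.9] 34.4
0.046 21.23 w 46.0 F clamp x,y,z [ 7.4 -0.6] 5.5 tcp [-47.3 -42.9] 34.5
0.04 21.57 w 40.1 F clamp x,y,z [ 9.1 -0.9] 5.7 tcp [-46.9 -42.9] 34.6
0.037 21.88 w 36.9 F clamp x,y,z [ 9.8 -1.3] 6.0 tcp [-46.7 -42.9] 34.7
0.0345 22.21 w 34.5 F clamp x,y,z [ 7.5 -0.8] 5.5 tcp [-47.6 -42.9] 34.5
jaw 147.6 travel 45.5
```

```bash
python3 - <<'E'
from h import *
ctrl.command_gripper(.076);jm("c0")
for w in(.062,.056,.052,.049,.047):
    stepsq((w,),"c%d"%(w*1e3))
E
```

```text
jaw 147.5 travel 45.6
0.062 23.18 w 62.0 F clamp x,y,z [ 2.5 -0.3] -0.1 tcp [-48.3 -42.9] 34.0
jaw 147.6 travel 45.5
0.056 23.57 w 56.0 F clamp x,y,z [2.4 0.7] 1.1 tcp [-48.4 -43. ] 34.0
jaw 147.6 travel 45.5
0.052 23.93 w 52.2 F clamp x,y,z [ 3.2 -0. ] 1.5 tcp [-48.3 -43. ] 34.0
jaw 147.5 travel 45.6
0.049 24.3 w 48.9 F clamp x,y,z [ 6.3 -0.8] 3.7 tcp [-47.7 -43. ] 34.1
jaw 147.6 travel 45.5
0.047 24.67 w 47.1 F clamp x,y,z [ 8.4 -0.8] 3.7 tcp [-47. -43.] 34.3
jaw 147.6 travel 45.5
```

```bash
python3 - <<'E'
from h import *
for w in(.043,.040,.037,.0345):
    stepsq((w,),"d%d"%(w*1e3))
E
```

```text
0.043 25.03 w 42.8 F clamp x,y,z [11.2 -1.2] 5.8 tcp [-46.5 -43. ] 34.5
jaw 146.9 travel 46.2
0.04 25.4 w 40.2 F clamp x,y,z [12.2 -1.1] 7.2 tcp [-46.2 -43.1] 34.7
jaw 146.3 travel 46.8
0.037 25.77 w 37.1 F clamp x,y,z [10.7 -2.1] 7.5 tcp [-46.5 -43. ] 34.8
jaw 145.6 travel 47.5
0.0345 26.15 w 34.7 F clamp x,y,z [ 7.  -1.8] 6.9 tcp [-47.5 -43. ] 34.7
jaw 143.9 travel 49.2
```

Pad squeeze is about 4–4.5 mm (F +3–4 N at travel 46.8, then 2.4 mm more). I'll do one more controlled part squeeze for firmness, stopping at travel ≥50.6 or F ≥17 N.

```bash
python3 - <<'E'
from h import *
ctrl.command_gripper(.076);jm("e0")
w=.064
while w>.034:
    ctrl.command_gripper(w);ctrl.pause(.1)
    im=ctrl.capture("top");tr=11.7+181.4-jaw(im)[0][0];q=ctrl.read_state();F=(CR.T@q["ft_force"][:2])[0]
    print(round(w,4),round(q["time_s"],1),"F",F.round(1),"tr",round(tr,1),"tcp",uncl(q["ee_pos"]).round(1))
    if tr>=50.6 or F>=17: break
    w-=.004 if (w>.056 and F<6) else .0025
cv2.imwrite("pics/tope.png",im[:,:,::-1]);sd=ctrl.capture("side")[:,:,::-1]
cv2.imwrite("pics/c6.png",np.hstack([cv2.resize(im[160:240,245:355,::-1],(550,400),interpolation=cv2.INTER_NEAREST),cv2.resize(sd[150:230,290:340],(250,400),interpolation=cv2.INTER_NEAREST)]))
E
```

```text
jaw 146.2 travel 46.9
0.064 27.2 F 4.1 tr 46.9 tcp [-48.2 -42.9]
0.06 27.5 F 8.0 tr 46.8 tcp [-47.3 -42.8]
0.0575 27.9 F 9.2 tr 47.0 tcp [-46.8 -42.9]
0.055 28.3 F 9.8 tr 47.3 tcp [-46.6 -42.9]
0.0525 28.6 F 11.3 tr 47.6 tcp [-46.5 -42.9]
0.05 29.0 F 11.5 tr 48.2 tcp [-46.3 -42.9]
0.0475 29.4 F 12.3 tr 48.6 tcp [-46.2 -42.9]
0.045 29.7 F 13.8 tr 49.2 tcp [-45.8 -42.9]
0.0425 30.1 F 14.4 tr 49.6 tcp [-45.5 -42.9]
0.04 30.5 F 15.5 tr 50.2 tcp [-45.2 -42.9]
0.0375 30.8 F 12.2 tr 51.2 tcp [-46.1 -42.9]
```

View pics/c6.png

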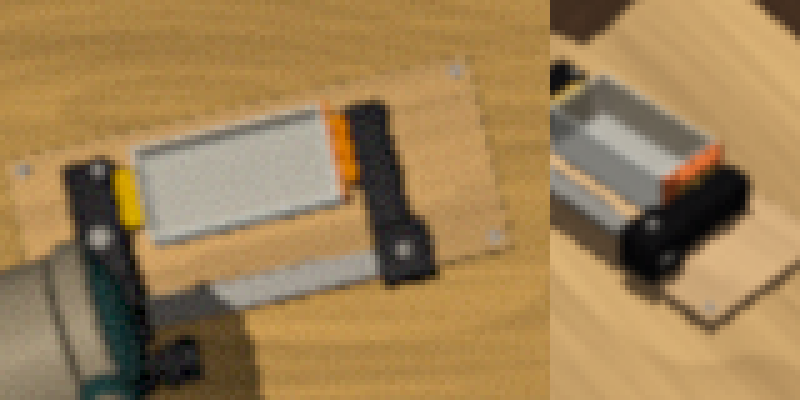

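The top view shows the drawer straight and seated against the heel pad at about (125,200), with the moving jaw close up under the lip at (352,150). Estimated squeeze is about 6 mm from travel and about 4.5–5.5 mm from the force slope, both well short of 11 mm. I check that it holds still, then hand in.

```bash
python3 - <<'E'
from h import *
ctrl.pause(.8);st("hold");jm("f")
ctrl.close_job()
E
```

```text
hold 31.68 w 37.3 F clamp x,y,z [12.6 -1.4] 8.8 tcp [-46.1 -42.9] 34.9
jaw 141.8 travel 51.3
the job is handed in; nothing more can be done
```

The orange-front drawer is clamped between the two pads, and I handed the job in at about 31.7 s with the trigger still held squeezed.

- **Placing:** I gripped the drawer by its side walls and set it down on the board at about 4 N contact. The pictures show it flat and lengthwise between the pads after I let go.
- **Clamping:** It took four full trigger squeezes, a fifth watched by force, and two more made in small steps. The jaw moved from about 12 mm to 51 mm of travel and held still over the last 0.8 s.

**Last checks:**
- **Rubber squeeze:** This is estimated, not measured directly. Jaw travel gives about 6 mm and the rise in trigger force gives about 4.5–5.5 mm, against 11 mm for squashed flat. My camera reading of the travel is good to about 2 mm.
- **Disagreements:** When I released the trigger before the last squeeze, the jaw slipped back 2.3 mm, more than I expected at that pad force. I recovered it with the last squeeze. Side-camera positions also differed from the top view by 4–5 mm across the clamp, and I relied on the top view.
- **Other items:** The arm passed clear of everything else and the wrist force never read above about 16 N. I did not separately measure whether the other items had moved.

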